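# Top up the spring magazine with coin plates

### The job

Load the three green coin plates from the plywood board into the spring magazine, one at a time: bring each in flat and square between the corner guides, push it down against the sprung platform until both end latches have snapped out over it, and let go of it there before you load the next. Leave the lock, the funnel and the cracked lens undisturbed on their ledge.

Things in the scene. Friction and masses are not known exactly. Their poses are not given: they have to be found in the camera images.
- magazine: Fixed spring magazine, base 236 x 100 mm, 133 mm high. Origin: centre of its underside on the bench; x along its length, z up. A sheet shroud (rim 66 mm up) carries four corner angles, straight to 122 mm, flared outward above. Inside it is 134 (x) by 68 (y) mm: 2 mm clear of a plate all round. Symmetric under a half turn. Grey latch cases at both ends: tops 120 mm up, out to 118 mm with knobs.
- magazine_mouth (a point): On the magazine's centre line, 100 mm above the bench: the height of the latch noses' flat undersides, where the top of a loaded pile is held. Above the shroud both long sides (+y, -y) are open for 90 mm between the angles: a plate can be lowered in while held by its long sides, and the fingers can open there.
- platform (a joint): How far the sprung platform has sunk, m: 0 = empty, at its upper stop; 0.056 = lower stop. It pushes up with 4.5 N at 0 plus 0.2 N per mm, less the plates' weight. With 1, 2, 3 plates held under the latches it reads 0.015, 0.031, 0.047. Push a plate 2 to 6 mm deeper than that (roughly 5 to 15 N) so that the latches spring out over it; let go, it rises against them.
- platform_top (a point): Centre of the platform's top face (128 x 62 mm, level, moves only vertically); 99 mm above the bench when empty.
- latch_a (a joint): Draw of the sprung latch at the magazine's -x end, m: 0 = nose fully out, 0.011 = drawn back. The nose is 22 mm wide, reaches 8 mm in from the end guide, is flat below (100 mm up) and bevelled above to 115 mm: a plate pushed down drives it outward, then it springs back over the plate.
- latch_b (a joint): The same for the latch at the +x end.
- board: Fixed plywood carrying board, 200 (x) x 360 (y) x 12 mm thick, on the bench. Origin: centre of its underside. The three plates lie on it, side by side along its y.
- plate1: Green enamelled cast coin plate with a central coin slot, 130 (x) x 64 (y) x 16 mm (z), about 0.25 kg, one of three alike. Origin: centre of its underside (its top is 16 mm above); x along its length, z up at the start. Either way round will do. Starts flat on the board, underside 12 mm above the bench.
- plate2: Green enamelled cast coin plate with a central coin slot, 130 (x) x 64 (y) x 16 mm (z), about 0.25 kg, one of three alike. Origin: centre of its underside (its top is 16 mm above); x along its length, z up at the start. Either way round will do. Starts flat on the board, underside 12 mm above the bench.
- plate3: Green enamelled cast coin plate with a central coin slot, 130 (x) x 64 (y) x 16 mm (z), about 0.25 kg, one of three alike. Origin: centre of its underside (its top is 16 mm above); x along its length, z up at the start. Either way round will do. Starts flat on the board, underside 12 mm above the bench.
- lock: Bystander: brass tumbler lock standing on the galvanized ledge (ledge 100 x 480 mm, 30 mm high, beyond the work), 42 mm across, 60 mm high. Origin: centre of its underside.
- funnel: Bystander: steel coin funnel, mouth down on the ledge, 90 mm across, 90 mm high. Origin: centre of its underside.
- lens: Bystander: cracked round glass lens lying flat on the ledge, 92 mm across, 9 mm thick. Origin: centre of its underside.

How it is judged:
By the outcome, as a careful person would: the job done as asked, in the order asked, and still so for the second after the job is handed in, with the robot touching nothing.
It also fails if it takes over 64 s, if anything falls off the work surface, if the arm or the gripper's body presses on something with over 40 N, if the wrist force passes 120 N, or if a joint passes its speed limit or range.

### The arm

A 6-joint arm with a two-finger parallel gripper is mounted at the origin on the work surface. World frame = base frame: x ahead of the robot, y to its left, z up, the work surface at z = 0. Lengths are in m, angles in degrees, forces in N, time in s.
With the tool pointing down it reaches from about 0.4 to 0.825 m from the base axis. Payload 7 kg.
Tool frame: the origin (TCP) lies at the very end of the fingers, on their centre line; the grasp point (between the pads) lies 19 mm behind it (robot.pinch_z is the distance from the TCP to the grasp point, in m); z points along the fingers, y is the line along which they close (so a half turn about z gives the same grasp; the last joint's range is limited). The gripper opens to 85 mm and grips with 20 to 120 N. Pads are 22 mm wide; open, the fingers measure 114 mm over their backs; the gripper's body (76 mm by 85 mm) begins 54 mm behind the grasp point. The pads swing forward as they close: fully open they stand 13 mm farther back than shut.
Start: joints at [82.34, 20.546, 0.682, 0, -70.136, -16.507], TCP at [0.276, 0.616, 0.231] pointing down, gripper open.
Joint ranges: [-176.03, 176.03], [-82.01, 121.73], [-58.28, 71.71], [-173.87, 95.51], [-174.79, -0.11], [-173.66, 173.66]. Speed limits (degrees/s): [136.94, 136.94, 172.46, 180, 180, 180].

### API

Orientations are given as a 3x3 rotation matrix whose columns are the frame's x, y, z axes.
In Python, from cell import robot gives the robot as it stands.
- The arm moves only by the shell command python3 jog.py 'ROWS' [FORCE]. ROWS is a JSON list of rows, 1 to 8 of them, each of 5 numbers: dx, dy, dz in m, then a turn about the tool's z in degrees, then the finger opening in m; each row shifts and turns the commanded pose from where the row before left it, along the tool's axes as they then stand; what a row does not reach is not made up. A row lasts 1/12 s, in which the tool goes at most 0.0417 m and 7.16 degrees, less where a joint would pass 70% of its speed; a pose out of reach is approached as far as the arm can. The fingers move at their own pace and stop on an object; FORCE is the grip in N (left out, the last holds). Time passes only in rows, so rows that do not move let the fingers close. It prints the time, the measured TCP pose, the force, the opening and the grip force at its end.
- robot.read_state(): the state, without advancing time (a new reading comes with each control period).
- robot.read_camera(name): name is "scene" or "top" or "wrist"; returns the picture (384x512x3 uint8, red, green, blue); there is no depth.
- robot.get_calibration(name): a dict with "fov_y" (degrees; the focal length in pixels is half the picture's height over the tangent of half this angle, whatever the lens; pixels are square), "cx", "cy" (the principal point, pixels), "D" ([k1, k2, p1, p2, k3] as OpenCV has them; the pictures are not rectified), "rvec" (rotation vector, rad) and "tvec" (3), from world to camera coordinates, as OpenCV has them. Camera axes: x right, y down, z forward; pixel columns grow to the right and rows downward; lengths in m; the calibration is good to about 2 mm. A picture is of the moment at which its call begins: read the wrist's pose just before it. get_calibration takes no time and is no camera call; for the wrist camera it gives the pose at the moment of the call.
- robot.job_done(): hands the job in; it is judged then, once.
The state is a dict: "time_s": time; "q": joint angles; "qd": joint speeds; "tau": joint torques, N m; "tool_pos": TCP position; "ee_rot": TCP orientation; "force": force on the tool from outside, world axes, zero at the start; "torque": the same for the moment, N m; "finger_gap": finger opening in m; "grip_force": force on a finger pad.
Only numpy, scipy, OpenCV 4.12 (cv2) and the standard library are available. Lean on these libraries where they do the work, as an engineer would, in place of code of your own. Each camera call takes 0.05 s, during which the arm holds its last target. There are 200 camera calls.

## Working session

There is one attempt and no reset: what is moved stays moved. The work goes in short steps, Python scripts to look and compute and a shell command to move; the robot and the scene stay as the last step left them, time stands still between calls to the robot, and variables do not carry over. Pictures are saved under pics/ and viewed, at most 10 in all, crops included, and the job is handed in when it is done.

```bash
ls; mkdir -p pics
python3 - <<'E'
from cell import robot
import cv2
s=robot.read_state();print(s)
ims=[]
for n in("scene","top","wrist"):
    c=robot.get_calibration(n);print(n,c)
    im=robot.read_camera(n);cv2.imwrite(f"pics/{n}0.png",im[:,:,::-1])
E
```

```text
cell.py
jog.py
pics
{'time_s': 0.0, 'q': array([ 8.23377707e+01,  2.05895377e+01,  6.32145855e-01, -1.85693325e-02,
       -7.01351403e+01, -1.65068795e+01]), 'qd': array([-0.08922688, -0.03408278, -0.11666384, -0.06212439, -0.00124966,
        0.03868907]), 'tau': array([ 1.10033357e-03, -5.83317161e+01,  2.93423206e+01,  6.93657160e+00,
       -5.92703189e-03,  2.23661559e-06]), 'tool_pos': array([0.27620111, 0.61536805, 0.23037761]), 'ee_rot': array([[ 9.12295842e-01, -4.09531475e-01, -5.17418562e-04],
       [-4.09531768e-01, -9.12294524e-01, -1.55991147e-03],
       [ 1.66794724e-04,  1.63500009e-03, -9.99998649e-01]]), 'force': array([-0.64473668, -0.09176988, -0.44903773]), 'torque': array([-0.00237929,  0.04413178,  0.01226472]), 'grip_force': 0.0, 'finger_gap': 0.08559973481467788}
scene {'fov_y': 46.31529513883542, 'cx': 262.1960566045994, 'cy': 193.0112001818717, 'D': array([-0.09161257,  0.        ,  0.        ,  0.        ,  0.        ]), 'rvec': array([ 1.42613454,  2.22579278, -0.78692504]), 'tvec': array([ 0.2149896 , -0.34795341,  1.49948478])}
top {'fov_y': 55.135639382940916, 'cx': 256.9009719626273, 'cy': 195.96168079158915, 'D': array([-0.02528672,  0.        ,  0.        ,  0.        ,  0.        ]), 'rvec': array([ 2.13358623, -2.14974703,  0.15369998]), 'tvec': array([0.00848102, 0.57397111, 0.89556764])}
wrist {'fov_y': 61.73445148134934, 'cx': 257.7699572159668, 'cy': 193.58099217424484, 'D': array([-0.07546719,  0.        ,  0.        ,  0.        ,  0.        ]), 'rvec': array([-1.59573624,  2.46547622,  0.40509054]), 'tvec': array([ 0.67415688, -0.04151985,  0.3805534 ])}
```
View pics/top0.png

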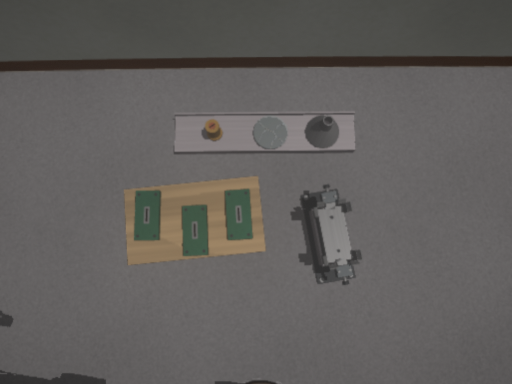

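View pics/scene0.png

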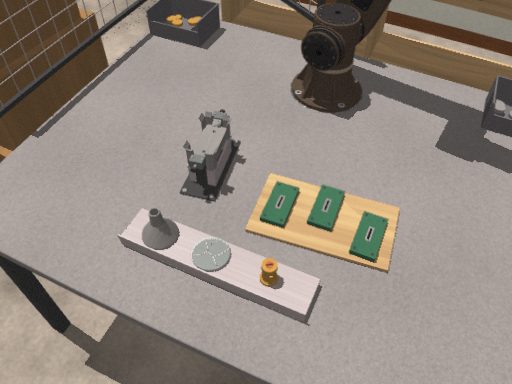

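Create h.py:
```python
import numpy as np, cv2
from cell import robot
def K(c,h=384):
    f=h/2/np.tan(np.radians(c["fov_y"]/2));return np.array([[f,0,c["cx"]],[0,f,c["cy"]],[0,0,1]])
def ray(c,p):
    p=np.asarray(p,float).reshape(-1,1,2);u=cv2.undistortPoints(p,K(c),c["D"])[:,0]
    R=cv2.Rodrigues(c["rvec"])[0];d=np.c_[u,np.ones(len(u))]@R
    return -R.T@c["tvec"],d/np.linalg.norm(d,axis=1)[:,None]
def plane(c,p,z):
    o,d=ray(c,p);return o+d*((z-o[2])/d[:,2])[:,None]
def tri(c1,p1,c2,p2):
    (o1,a),(o2,b)=ray(c1,p1),ray(c2,p2);out=[]
    for u,v in zip(a,b):
        s=np.linalg.lstsq(np.c_[u,-v],o2-o1,rcond=None)[0];P,Q=o1+s[0]*u,o2+s[1]*v
        out.append(np.r_[(P+Q)/2,np.linalg.norm(P-Q)])
    return np.array(out)
def proj(c,P): return cv2.projectPoints(np.asarray(P,float).reshape(-1,1,3),c["rvec"],c["tvec"],K(c),c["D"])[0][:,0]
def greens(im,mn=150):
    h=cv2.cvtColor(im,cv2.COLOR_RGB2HSV);m=cv2.inRange(h,(60,90,25),(95,255,255))
    m=cv2.morphologyEx(m,cv2.MORPH_OPEN,np.ones((3,3)))
    return [k for k in cv2.findContours(m,cv2.RETR_EXTERNAL,2)[0] if cv2.contourArea(k)>mn]
def slot(im,k):
    # brightness-weighted centroid of the low-saturation blob inside plate outline
    m=np.zeros(im.shape[:2],np.uint8);cv2.drawContours(m,[cv2.convexHull(k)],-1,255,-1)
    m=cv2.erode(m,np.ones((9,9)));s=cv2.cvtColor(im,cv2.COLOR_RGB2HSV)[:,:,1]
    b=((s<90)&(m>0)).astype(np.uint8);M=cv2.moments(b,True)
    return (M["m10"]/M["m00"],M["m01"]/M["m00"]),M["m00"]
```

Run:
```python
from h import *
np.set_printoptions(precision=4,suppress=True)
R={}
for n in("top","scene"):
    c=robot.get_calibration(n);im=cv2.imread(f"pics/{n}0.png")[:,:,::-1].copy()
    g=[]
    for k in greens(im):
        q,a=slot(im,k);box=cv2.boxPoints(cv2.minAreaRect(k));g.append((q,box))
        W=plane(c,box,.028)[:,:2];print(n,np.array(q),a,"ctr",plane(c,q,.028)[0,:2],W.mean(0),"edges",np.diff(W,axis=0)[:2].tolist())
    R[n]=(c,sorted(g,key=lambda t:t[0][0]))
ct,gt=R["top"];cs,gs=R["scene"]
print(tri(ct,[g[0] for g in gt],cs,[g[0] for g in gs[::-1]]))
print("topcam",ray(ct,[[256,192]])[0])
im=cv2.imread("pics/top0.png");cv2.imwrite("pics/m0.png",cv2.resize(im[175:295,280:380],None,fx=5,fy=5,interpolation=cv2.INTER_CUBIC))
print(plane(ct,[[335,235]],.1),proj(ct,[[0,0,0]]))
```

```text
scene [369.    233.381] 105.0 ctr [0.5298 0.2907] [0.5361 0.2919] edges [[-0.13491219511781405, -0.0020201998943056854], [0.0009196255606788162, 0.06322460699734322]]
scene [326.1176 205.049 ] 102.0 ctr [0.4909 0.1654] [0.4961 0.1658] edges [[-0.1363746047702219, -0.010566201067898767], [0.0018822875059283373, 0.0649900352894579]]
scene [279.5146 201.5922] 103.0 ctr [0.5313 0.0526] [0.5362 0.0542] edges [[-0.13862836247564225, -0.013368731014458457], [0.005620319146686037, 0.06503949931475406]]Traceback (most recent call last):
  File "<stdin>", line 12, in <module>
  File "h.py", line 12, in tri
    (o1,a),(o2,b)=ray(c1,p1),ray(c2,p2);out=[]
                  ~~~^^^^^^^
  File "h.py", line 6, in ray
    p=np.asarray(p,float).reshape(-1,1,2);u=cv2.undistortPoints(p,K(c),c["D"])[:,0]
                                            ~~~~~~~~~~~~~~~~~~~^^^^^^^^^^^^^^^
cv2.error: OpenCV(4.12.0) /io/opencv/modules/calib3d/src/undistort.dispatch.cpp:347: error: (-215:Assertion failed) CV_IS_MAT(_src) && CV_IS_MAT(_dst) && (_src->rows == 1 || _src->cols == 1) && (_dst->rows == 1 || _dst->cols == 1) && _src->cols + _src->rows - 1 == _dst->rows + _dst->cols - 1 && (CV_MAT_TYPE(_src->type) == CV_32FC2 || CV_MAT_TYPE(_src->type) == CV_64FC2) && (CV_MAT_TYPE(_dst->type) == CV_32FC2 || CV_MAT_TYPE(_dst->type) == CV_64FC2) in function 'cvUndistortPointsInternal'
```

Green is darker in the top view; loosen the thresholds.

```bash
sed -i 's/(60,90,25),(95,255,255)/(55,70,15),(100,255,255)/; s/ (s<90)/(s<90)/' h.py
cat > m.py <<'E'
from h import *
np.set_printoptions(precision=4,suppress=True)
R={}
im=cv2.imread("pics/top0.png");cv2.imwrite("pics/m0.png",cv2.resize(im[175:295,280:380],None,fx=5,fy=5,interpolation=cv2.INTER_CUBIC))
print(cv2.cvtColor(im,cv2.COLOR_BGR2HSV)[[205,230,205,215],[147,187,245,147]])
for n in("top","scene"):
    c=robot.get_calibration(n);im=cv2.imread(f"pics/{n}0.png")[:,:,::-1].copy()
    g=[]
    for k in greens(im):
        q,a=slot(im,k);box=cv2.boxPoints(cv2.minAreaRect(k));g.append((q,box))
        W=plane(c,box,.028)[:,:2];print(n,np.array(q),a,"ctr",plane(c,q,.028)[0,:2],W.mean(0),"edges",np.round(np.diff(W,axis=0)[:2],4).tolist())
    R[n]=(c,sorted(g,key=lambda t:t[0][0]))
ct,gt=R["top"];cs,gs=R["scene"]
print("topcam",ray(ct,[[256,192]])[0])
print(plane(ct,[[335,235]],.1))
print(tri(ct,[g[0] for g in gt],cs,[g[0] for g in gs[::-1]]))
E
python3 m.py
```

```text
[[69 61 84]
 [67 64 87]
 [68 64 87]
 [23 13 79]]
scene [368.8774 233.5094] 106.0 ctr [0.5303 0.2905] [0.5359 0.2908] edges [[-0.1356, -0.0051], [-0.0014, 0.0652]]
scene [326.1176 205.049 ] 102.0 ctr [0.4909 0.1654] [0.4964 0.1659] edges [[-0.1371, -0.0108], [0.0018, 0.0653]]
scene [279.5146 201.5922] 103.0 ctr [0.5313 0.0526] [0.5366 0.0534] edges [[-0.1391, -0.0155], [0.0045, 0.0679]]
topcam [ 0.435  -0.0004  0.9707]
[[ 0.4709 -0.1795  0.1   ]]Traceback (most recent call last):
  File "m.py", line 16, in <module>
    print(tri(ct,[g[0] for g in gt],cs,[g[0] for g in gs[::-1]]))
          ~~~^^^^^^^^^^^^^^^^^^^^^^^^^^^^^^^^^^^^^^^^^^^^^^^^^^^
  File "h.py", line 12, in tri
    (o1,a),(o2,b)=ray(c1,p1),ray(c2,p2);out=[]
                  ~~~^^^^^^^
  File "h.py", line 6, in ray
    p=np.asarray(p,float).reshape(-1,1,2);u=cv2.undistortPoints(p,K(c),c["D"])[:,0]
                                            ~~~~~~~~~~~~~~~~~~~^^^^^^^^^^^^^^^
cv2.error: OpenCV(4.12.0) /io/opencv/modules/calib3d/src/undistort.dispatch.cpp:347: error: (-215:Assertion failed) CV_IS_MAT(_src) && CV_IS_MAT(_dst) && (_src->rows == 1 || _src->cols == 1) && (_dst->rows == 1 || _dst->cols == 1) && _src->cols + _src->rows - 1 == _dst->rows + _dst->cols - 1 && (CV_MAT_TYPE(_src->type) == CV_32FC2 || CV_MAT_TYPE(_src->type) == CV_64FC2) && (CV_MAT_TYPE(_dst->type) == CV_32FC2 || CV_MAT_TYPE(_dst->type) == CV_64FC2) in function 'cvUndistortPointsInternal'
```

View pics/m0.png

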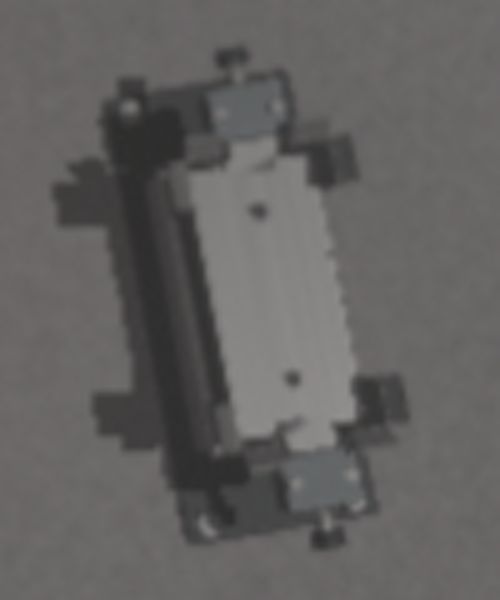

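```bash
sed -i 's/(55,70,15)/(55,40,15)/; s/(s<90)/(s<35)/' h.py; python3 m.py
python3 - <<'E'
from h import *
# wrist camera in tool frame
s=robot.read_state();c=robot.get_calibration("wrist");R=cv2.Rodrigues(c["rvec"])[0]
o=-R.T@c["tvec"];T=s["ee_rot"];print(T.T@(o-s["tool_pos"]),T.T@R.T)
ct=robot.get_calibration("top")
p=np.array([[258,211],[291,378]])/5+[280,175]-.4
print(plane(ct,p,.099),np.array(plane(ct,[p.mean(0)],.099)))
E
```

```text
[[69 61 84]
 [67 64 87]
 [68 64 87]
 [23 13 79]]
top [194.4762 229.581 ] 105.0 ctr [0.4904 0.1648] [0.4897 0.1646] edges [[0.0019, -0.0608], [-0.1244, -0.0064]]
top [146.3364 214.8131] 107.0 ctr [0.5293 0.2902] [0.5294 0.2885] edges [[-0.0005, -0.063], [-0.1244, -0.0039]]
top [238.2523 213.6636] 107.0 ctr [0.5305 0.0526] [0.5298 0.0529] edges [[0.0038, -0.0616], [-0.1252, -0.008]]
scene [369.1059 233.3176] 85.0 ctr [0.5295 0.2909] [0.5368 0.2909] edges [[-0.1374, -0.0051], [-0.0014, 0.0652]]
scene [326.2632 204.8289] 76.0 ctr [0.4901 0.1655] [0.4955 0.1656] edges [[-0.1388, -0.0113], [0.0016, 0.0669]]
scene [279.6053 201.6447] 76.0 ctr [0.5314 0.0529] [0.5368 0.0537] edges [[-0.1399, -0.0136], [0.0059, 0.0683]]
topcam [ 0.435  -0.0004  0.9707]
[[ 0.4709 -0.1795  0.1   ]]
[[0.5292 0.2906 0.0274 0.0006]
 [0.4903 0.1652 0.028  0.0008]
 [0.5306 0.0526 0.027  0.    ]]
[ 0.08259314  0.00046194 -0.14301868] [[ 3.40753947e-05 -9.47293549e-01 -3.20366869e-01]
 [ 9.99999513e-01  3.48313642e-04 -9.23565814e-04]
 [ 9.86476089e-04 -3.20366681e-01  9.47293099e-01]]
[[ 0.51411184 -0.1723326   0.099     ]
 [ 0.43541443 -0.18500387  0.099     ]] [[ 0.47451523 -0.1786991   0.099     ]]
```

```bash
cat > to.py <<'E'
import sys
from h import *
np.set_printoptions(precision=4,suppress=True)
x,y,z,yaw=map(float,sys.argv[1:5]);s=robot.read_state();T=s["ee_rot"]
y0=np.degrees(np.arctan2(T[1,0],T[0,0]));a=np.radians(yaw);d=np.array([x,y,z])-s["tool_pos"]
print("t",round(s["time_s"],2),"pos",s["tool_pos"],"yaw",round(y0,2),"turn",round(y0-yaw,2),"then d(new axes)",d@[np.cos(a),np.sin(a),0],d@[np.sin(a),-np.cos(a),0],-d[2],"| d(now)",T.T@d,"q6",round(s["q"][5],1))
E
python3 jog.py '[[0.02,0.03,0,-6.7,0.085],[0.02,0.03,0,-6.7,0.085],[0.02,0.03,0,-6.7,0.085],[0.02,0.03,0,-6.7,0.085],[0.02,0.03,0,-6.7,0.085],[0.01,0.035,0,0,0.085],[0.01,0.035,0,0,0.085],[0.01,0.035,0,0,0.085]]'
python3 to.py 0.4745 -0.179 0.26 9.2
```

```text
time_s: 0.82
tool_pos: [0.3926, 0.3515, 0.2312]
ee_rot: [[0.987, 0.162, -0.0], [0.162, -0.987, -0.0], [-0.0, 0.0, -1.0]]
force: [1.3, -0.1, -0.4]
finger_gap: 0.085
grip_force: 0.0
t 0.82 pos [0.3926 0.3515 0.2312] yaw 9.35 turn 0.15 then d(new axes) -0.003929361699942811 0.5367804552037306 -0.02882020973062782 | d(now) [-0.0053  0.5368 -0.0288] q6 36.2
```

```bash
python3 jog.py '[[0,0.041,-0.004,0,0.085],[0,0.041,-0.004,0,0.085],[0,0.041,-0.004,0,0.085],[0,0.041,-0.004,0,0.085],[0,0.041,-0.004,0,0.085],[0,0.041,-0.004,0,0.085],[0,0.041,-0.004,0,0.085]]'>/dev/null
python3 jog.py '[[0,0.041,0,0,0.085],[0,0.041,0,0,0.085],[0,0.041,0,0,0.085],[0,0.041,0,0,0.085],[0,0.041,0,0,0.085],[0,0,0,0,0.085],[0,0,0,0,0.085]]'
python3 - <<'E'
from h import *
import pickle
c=robot.get_calibration("wrist");im=robot.read_camera("wrist");cv2.imwrite("pics/w1.png",im[:,:,::-1]);pickle.dump(c,open("w1.pkl","wb"))
E
python3 jog.py '[[0,0.03,0,0,0.085],[0,0.03,0,0,0.085],[0,0.03,0,0,0.085],[0,0,0,0,0.085],[0,0,0,0,0.085]]'
python3 - <<'E'
from h import *
import pickle
c=robot.get_calibration("wrist");im=robot.read_camera("wrist");cv2.imwrite("pics/w2.png",im[:,:,::-1]);pickle.dump(c,open("w2.pkl","wb"))
a=cv2.imread("pics/w1.png");b=cv2.imread("pics/w2.png")
cv2.imwrite("pics/w12.png",cv2.resize(np.hstack([a[:,60:452],b[:,60:452]]),(784,384)))
E
```

```text
time_s: 1.98
tool_pos: [0.4716, -0.1345, 0.2587]
ee_rot: [[0.988, 0.157, -0.001], [0.157, -0.988, -0.0], [-0.001, -0.0, -1.0]]
force: [0.5, 0.2, -0.0]
finger_gap: 0.085
grip_force: 0.0
time_s: 2.45
tool_pos: [0.4868, -0.2206, 0.2589]
ee_rot: [[0.987, 0.162, -0.001], [0.162, -0.987, 0.0], [-0.001, -0.0, -1.0]]
force: [-0.9, 0.2, -0.2]
finger_gap: 0.0854
grip_force: 0.0
```

View pics/w12.png

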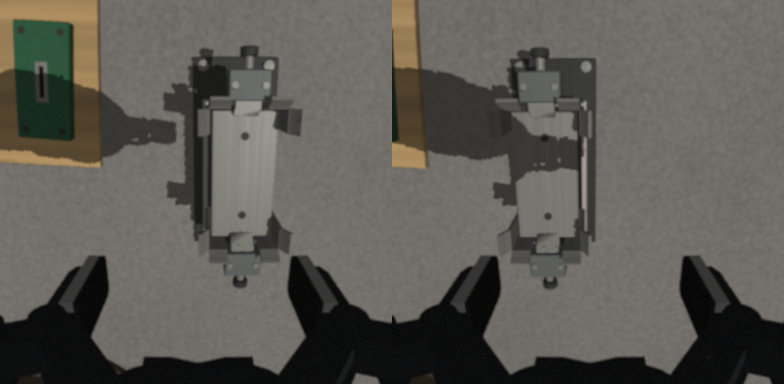

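Run:
```python
from h import *
import pickle
np.set_printoptions(precision=4,suppress=True)
def dark(g,p,r=7):
    x,y=p;w=g[y-r:y+r+1,x-r:x+r+1].astype(float);b=cv2.medianBlur(g,15)[y-r:y+r+1,x-r:x+r+1]
    w=np.clip(b-w-8,0,None);yy,xx=np.mgrid[-r:r+1,-r:r+1];w[xx**2+yy**2>36]=0
    return (x+(w*xx).sum()/w.sum(),y+(w*yy).sum()/w.sum())
C=[];B=[];S=[]
for n,ps in(("w1",[(304,135),(301,215)]),("w2",[(212,138),(215,216)])):
    im=cv2.imread(f"pics/{n}.png");g=cv2.cvtColor(im,6);c=pickle.load(open(n+".pkl","rb"))
    B.append([dark(g,p) for p in ps]);C.append(c)
    h=cv2.cvtColor(im,cv2.COLOR_BGR2HSV);m=cv2.inRange(h,(85,25,60),(115,120,200));m[:, :200 if n=="w1" else 100]=0
    cs=[k for k in cv2.findContours(m,0,2)[0] if cv2.contourArea(k)>200]
    s=[];
    for k in cs:
        r=cv2.minAreaRect(k);s.append(r[0]);print(n,"case",r,cv2.contourArea(k), plane(c,[r[0]],.12)[0,:2])
    S.append(s)
print(B)
t=tri(C[0],B[0],C[1],B[1]);d=t[0]-t[1];print(t,t.mean(0),np.degrees(np.arctan2(d[1],d[0])),np.hypot(d[0],d[1]))
for c,b in zip(C,B):
    q=plane(c,b,.099);d=q[0]-q[1];print(q,q.mean(0),np.degrees(np.arctan2(d[1],d[0])))
if len(S[0])==len(S[1])==2:
    t=tri(C[0],S[0],C[1],S[1]);print("cases",t,t.mean(0))
# plate C from view 1
im=cv2.imread("pics/w1.png")[:,:,::-1].copy()
for k in greens(im): 
    q,a=slot(im,k);print("plateC",q,a,plane(C[0],[q],.028))
for n,r0 in (("w1",(250,350)),("w2",(100,240))):pass
```

```text
[[(np.float64(304.65568654646324), np.float64(135.7257281553398)), (np.float64(301.432518115942), np.float64(214.64492753623188))], [(np.float64(212.23564593301435), np.float64(137.35526315789474)), (np.float64(215.58345789735924), np.float64(215.92575984055804))]]
[[ 0.5153 -0.1724  0.0985  0.0002]
 [ 0.4362 -0.1853  0.0989  0.0001]] [ 0.4758 -0.1789  0.0987  0.0002] 9.270992015598605 0.08007866687725507
[[ 0.5154 -0.1723  0.099 ]
 [ 0.4364 -0.1853  0.099 ]] [ 0.4759 -0.1788  0.099 ] 9.312480789656512
[[ 0.5153 -0.1725  0.099 ]
 [ 0.4362 -0.1853  0.099 ]] [ 0.4757 -0.1789  0.099 ] 9.227879754649404
plateC (10.474874371859297, 103.15829145728644) 398.0 [[0.4934 0.1653 0.028 ]]
plateC (101.23977695167287, 79.23234200743494) 538.0 [[0.5344 0.0539 0.028 ]]
```

```bash
python3 to.py 0.5306 0.0526 0.15 3.6
```

```text
t 2.5 pos [ 0.4867 -0.22    0.259 ] yaw 9.37 turn 5.77 then d(new axes) 0.060959136526008394 -0.26926418446965167 0.10903250433879372 | d(now) [ 0.0878 -0.2617  0.1091] q6 102.7
```

```bash
python3 jog.py '[[0.009,-0.038,0.01,5.8,0.085],[0.009,-0.038,0.012,0,0.085],[0.009,-0.038,0.012,0,0.085],[0.009,-0.038,0.012,0,0.085],[0.009,-0.038,0.012,0,0.085],[0.009,-0.038,0.012,0,0.085],[0.006,-0.038,0.02,0,0.085],[0,0,0.015,0,0.085]]' >/dev/null
python3 jog.py '[[0,0,0,0,0.085],[0,0,0,0,0.085]]'
cat > pl.py <<'E'
from h import *
import sys
np.set_printoptions(precision=4,suppress=True)
c=robot.get_calibration("wrist");im=robot.read_camera("wrist");cv2.imwrite("pics/%s.png"%sys.argv[1],im[:,:,::-1])
for k in greens(im,3000):
    q,a=slot(im,k);W=plane(c,k[:,0],.028)[:,:2].astype(np.float32);r=cv2.minAreaRect(W*1000)
    print("n",len(k),"slot",q,a,plane(c,[q],.028)[0,:2],"rect mm",r, "img bbox",cv2.boundingRect(k))
E
python3 pl.py c1; python3 to.py 0.5306 0.0526 0.15 3.6
```

```text
time_s: 3.33
tool_pos: [0.525, 0.0485, 0.155]
ee_rot: [[0.998, 0.065, -0.001], [0.065, -0.998, -0.001], [-0.002, 0.001, -1.0]]
force: [0.0, 0.1, 0.2]
finger_gap: 0.0849
grip_force: 0.0
n 96 slot (129.38652482269504, 213.50827423167848) 846.0 [0.4891 0.164 ] rect mm ((492.2817077636719, 163.28372192382812), (131.2503204345703, 65.43627166748047), 2.6007134914398193) img bbox (86, 139, 83, 134)
n 45 slot (253.13163972286375, 172.6027713625866) 866.0 [0.535  0.0529] rect mm ((532.83203125, 53.048858642578125), (128.0312957763672, 62.322959899902344), 3.6757912635803223) img bbox (215, 99, 76, 143)
n 71 slot (8.168539325842696, 152.19101123595505) 89.0 [0.5406 0.273 ] rect mm ((529.9793090820312, 262.6888427734375), (42.23329162597656, 132.7861328125), 79.39312744140625) img bbox (0, 89, 42, 137)
t 3.38 pos [0.5258 0.0478 0.1558] yaw 3.64 turn 0.04 then d(new axes) 0.005129418178885431 -0.004444474448907231 0.005837158223484684 | d(now) [ 0.0051 -0.0044  0.0058] q6 67.1
```

View pics/c1.png

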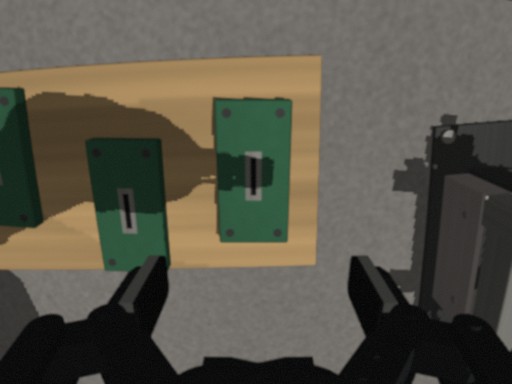

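```bash
python3 jog.py '[[0.007,-0.005,0.03,0,0.085],[0,0,0.04,0,0.085],[0,0,0.04,0,0.085],[0,0,0.025,0,0.085],[0,0,0,0,0.085],[0,0,0,0,0.085]]'; python3 to.py 0.5328 0.053 0.009 3.7
```

```text
time_s: 3.88
tool_pos: [0.5328, 0.0518, 0.0206]
ee_rot: [[0.998, 0.061, -0.001], [0.061, -0.998, -0.001], [-0.001, 0.001, -1.0]]
force: [0.3, 0.0, 1.0]
finger_gap: 0.0849
grip_force: 0.0
t 3.88 pos [0.5328 0.0518 0.0206] yaw 3.49 turn -0.21 then d(new axes) 6.308366043609881e-05 -0.0012300640073851824 0.011607454683245795 | d(now) [ 0.0001 -0.0012  0.0116] q6 66.9
```

```bash
python3 jog.py '[[0,-0.0012,0.006,-0.2,0.074],[0,0,0.006,0,0.074],[0,0,0,0,0.070],[0,0,0,0,0.070]]' 80; python3 to.py 0.5328 0.053 0.009 3.7
```

```text
time_s: 4.22
tool_pos: [0.5332, 0.054, 0.009]
ee_rot: [[0.998, 0.065, 0.001], [0.065, -0.998, 0.001], [0.001, -0.001, -1.0]]
force: [-0.0, -0.2, -0.6]
finger_gap: 0.0704
grip_force: 0.0
t 4.22 pos [0.5332 0.054  0.009 ] yaw 3.73 turn 0.03 then d(new axes) -0.00042700844657272367 0.0009590197927285189 1.564777768646962e-05 | d(now) [-0.0004  0.001   0.    ] q6 67.0
```

```bash
python3 jog.py '[[0,0,0.002,0,0.070],[0,0,0,0,0.05],[0,0,0,0,0.05],[0,0,0,0,0.05],[0,0,0,0,0.05]]' 80;  python3 jog.py '[[0,0,-0.005,0,0.05],[0,0,-0.02,0,0.05],[0,0,-0.04,0,0.05],[0,0,-0.04,0,0.05],[0,0,-0.03,0,0.05],[0,0,0,0,0.05]]'; python3 to.py 0.4758 -0.1789 0.16 9.27
```

```text
time_s: 4.63
tool_pos: [0.5331, 0.054, 0.0071]
ee_rot: [[0.998, 0.066, 0.001], [0.066, -0.998, 0.0], [0.001, -0.0, -1.0]]
force: [-3.0, 0.1, 7.9]
finger_gap: 0.0623
grip_force: 88.0
time_s: 5.13
tool_pos: [0.5361, 0.0549, 0.148]
ee_rot: [[0.998, 0.066, 0.01], [0.066, -0.998, 0.003], [0.01, -0.003, -1.0]]
force: [0.8, 1.2, -2.9]
finger_gap: 0.0616
grip_force: 88.6
t 5.13 pos [0.5361 0.0549 0.148 ] yaw 3.8 turn -5.47 then d(new axes) -0.09718526968186514 0.22100829469511374 -0.011994758183638515 | d(now) [-0.0756  0.2292 -0.0133] q6 67.0
```

```bash
python3 jog.py '[[-0.01,0.03,-0.012,-5.5,0.05],[-0.014,0.032,-0.012,0,0.05],[-0.014,0.032,0,0,0.05],[-0.014,0.032,0,0,0.05],[-0.014,0.032,0,0,0.05],[-0.014,0.032,0,0,0.05],[-0.014,0.03,0,0,0.05],[0,0,0,0,0.05]]'>/dev/null; python3 jog.py '[[0,0,0,0,0.05],[0,0,0,0,0.05]]';python3 to.py 0.4758 -0.1789 0.16 9.27
python3 - <<'E'
from h import *
im=robot.read_camera("wrist");cv2.imwrite("pics/h1.png",im[:,:,::-1])
E
```

```text
time_s: 5.97
tool_pos: [0.4718, -0.1779, 0.1647]
ee_rot: [[0.987, 0.159, -0.001], [0.159, -0.987, 0.0], [-0.001, -0.0, -1.0]]
force: [-0.1, 0.2, -2.2]
finger_gap: 0.0622
grip_force: 88.8
t 5.97 pos [ 0.4718 -0.1779  0.1647] yaw 9.16 turn -0.11 then d(new axes) 0.003801831341837173 0.001636443356808122 0.0047185445481355 | d(now) [0.0038 0.0016 0.0047] q6 97.5
```

View pics/h1.png

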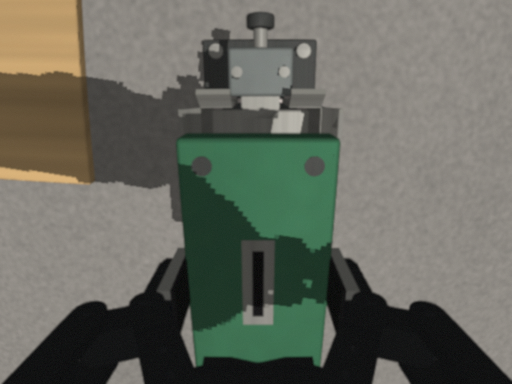

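```bash
cat > held.py <<'E'
from h import *
import sys
np.set_printoptions(precision=2,suppress=True)
# held plate: slot and screw points given in pixels, in magazine axes (mm)
M=np.array([.4758,-.1789,0]);a=np.radians(9.27);R=np.array([[np.cos(a),np.sin(a),0],[-np.sin(a),np.cos(a),0],[0,0,1]])
c=robot.get_calibration("wrist");z=robot.read_state()["tool_pos"][2]
im=robot.read_camera("wrist")
h=cv2.cvtColor(im,cv2.COLOR_RGB2HSV);m=cv2.inRange(h,(55,70,15),(100,255,255));k=max(cv2.findContours(m,0,2)[0],key=cv2.contourArea)
pts=k[:,0];W=(plane(c,pts,z+.021)-M)@R.T*1000
# left/right edges at mid rows, and far end
y=pts[:,1];top=y.min()
for r in (top+25,top+60,top+90):
    w=W[abs(y-r)<=2];print(r,"y edges",w[:,1].min(),w[:,1].max(),"mid",(w[:,1].min()+w[:,1].max())/2)
mid=abs(pts[:,0]-258)<50;e=W[mid&(y<top+12)];p=np.polyfit(e[:,1],e[:,0],1);print("end x",e[:,0].mean(),"slope deg",np.degrees(p[0]))
print("TCP mag",(R@(robot.read_state()["tool_pos"]-M)*1000))
E
python3 held.py
python3 - <<'E'
from h import *
M=np.array([.4758,-.1789,0]);a=np.radians(9.27);R=np.array([[np.cos(a),np.sin(a),0],[-np.sin(a),np.cos(a),0],[0,0,1]])
c=robot.get_calibration("wrist");z=robot.read_state()["tool_pos"][2]+.021
print("slot",(plane(c,[[258,283],[202,166],[315,166]],z)-M)@R.T*1000,"case",(plane(c,[[261,70],[237,72],[284,72]],.12)-M)@R.T*1000,"nose",(plane(c,[[243,101],[279,101]],.115)-M)@R.T*1000)
E
```

```text
159 y edges -29.48343031682477 33.079785397460924 mid 1.7981775403180773
194 y edges -29.443189593766192 32.562900079790936 mid 1.5598552430123718
224 y edges 32.37896007564097 32.7628713611785 mid 32.570915718409736
end x 61.30800513482467 slope deg -0.11085856002840577
TCP mag [ -3.18   2.29 164.87]
slot [[ -4.09696239   1.87888001 185.87471453]
 [ 49.31456931  23.77987883 185.87471453]
 [ 49.33133033 -20.37191825 185.87471453]] case [[ 87.68905459   0.27581957 120.        ]
 [ 86.65324684  13.54435239 120.        ]
 [ 86.66711158 -12.44718059 120.        ]] nose [[ 70.7781429   10.64430279 115.        ]
 [ 70.79015092 -10.27399496 115.        ]]
```

```bash
python3 jog.py '[[0.004,0.0018,0.015,-0.1,0.05],[0,0,0.02,0,0.05],[0,0,0,0,0.05],[0,0,0,0,0.05]]'; python3 held.py; python3 to.py 0.4758 -0.1789 0.12 9.27
```

```text
time_s: 6.4
tool_pos: [0.4759, -0.1781, 0.1294]
ee_rot: [[0.987, 0.164, -0.003], [0.164, -0.987, -0.0], [-0.003, -0.0, -1.0]]
force: [0.3, -0.2, -1.5]
finger_gap: 0.0623
grip_force: 88.6
159 y edges 31.58072924595344 31.94380515831506 mid 31.76226720213425
194 y edges -30.601953492588752 -30.229671536876157 mid -30.415812514732455
224 y edges 31.240959799759 31.62699393264972 mid 31.43397686620436
end x 65.09012400243232 slope deg 54.86524446274647
TCP mag [  0.98   0.38 130.4 ]
t 6.45 pos [ 0.4767 -0.1784  0.1304] yaw 9.42 turn 0.15 then d(new axes) -0.0009766683010323715 0.0003819209155153147 0.010402356590715867 | d(now) [-0.001   0.0004  0.0104] q6 97.8
```

```bash
python3 jog.py '[[0,0.0004,0.01,0.1,0.05],[0,0,0.01,0,0.05],[0,0,0.005,0,0.05],[0,0,0,0,0.05]]'; python3 jog.py '[[0,0,0.006,0,0.05],[0,0,0.006,0,0.05],[0,0,0,0,0.05]]'; python3 to.py 0.4758 -0.1789 0.074 9.27
```

```text
time_s: 6.78
tool_pos: [0.4759, -0.1793, 0.1039]
ee_rot: [[0.987, 0.16, -0.002], [0.16, -0.987, 0.0], [-0.002, -0.0, -1.0]]
force: [-0.4, 0.9, -1.8]
finger_gap: 0.0623
grip_force: 89.0
time_s: 7.03
tool_pos: [0.4771, -0.1795, 0.0926]
ee_rot: [[0.987, 0.161, 0.001], [0.161, -0.987, -0.0], [0.001, 0.0, -1.0]]
force: [2.0, -0.3, 0.4]
finger_gap: 0.0625
grip_force: 89.3
t 7.03 pos [ 0.4771 -0.1795  0.0926] yaw 9.24 turn -0.03 then d(new axes) -0.0012048002353744923 -0.0007571216439345161 0.018609825595455418 | d(now) [-0.0012 -0.0008  0.0186] q6 97.7
```

```bash
python3 jog.py '[[0,0,0.006,0,0.05],[0,0,0.006,0,0.05],[0,0,0,0,0.05]]'; python3 jog.py '[[0,0,0.004,0,0.05],[0,0,0.0025,0,0.05],[0,0,0,0,0.05],[0,0,0,0,0.05]]'; python3 to.py 0.4758 -0.1789 0.074 9.27
```

```text
time_s: 7.28
tool_pos: [0.4771, -0.1795, 0.081]
ee_rot: [[0.987, 0.161, 0.001], [0.161, -0.987, -0.0], [0.001, 0.0, -1.0]]
force: [1.6, -0.1, 2.2]
finger_gap: 0.0622
grip_force: 89.5
time_s: 7.62
tool_pos: [0.4771, -0.1795, 0.0752]
ee_rot: [[0.987, 0.161, 0.001], [0.161, -0.987, -0.0], [0.001, 0.0, -1.0]]
force: [0.3, -0.1, 5.8]
finger_gap: 0.062
grip_force: 89.7
t 7.62 pos [ 0.4771 -0.1795  0.0752] yaw 9.25 turn -0.02 then d(new axes) -0.0012317262819342286 -0.0007725982658143897 0.0012467789224347575 | d(now) [-0.0012 -0.0008  0.0012] q6 97.7
```

```bash
python3 jog.py '[[0,0,0.0008,0,0.05],[0,0,0,0,0.05],[0,0,0,0,0.085],[0,0,0,0,0.085],[0,0,0,0,0.085],[0,0,0,0,0.085]]'; python3 jog.py '[[0,0,-0.02,0,0.085],[0,0,-0.04,0,0.085],[0,0,-0.04,0,0.085],[0,0,-0.04,0,0.085],[0,0,-0.02,0,0.085],[0,0,0,0,0.085]]'
python3 - <<'E'
from h import *
import pickle
c=robot.get_calibration("wrist");im=robot.read_camera("wrist");cv2.imwrite("pics/r1.png",im[:,:,::-1]);pickle.dump(c,open("r1.pkl","wb"))
im=cv2.imread("pics/r1.png")[20:370,130:390];cv2.imwrite("pics/r1c.png",cv2.resize(im,None,fx=1.7,fy=1.7,interpolation=2))
E
```

```text
time_s: 8.12
tool_pos: [0.4761, -0.1793, 0.0736]
ee_rot: [[0.987, 0.16, -0.001], [0.16, -0.987, 0.0], [-0.001, -0.0, -1.0]]
force: [0.3, -0.4, 0.0]
finger_gap: 0.0848
grip_force: 0.0
time_s: 8.62
tool_pos: [0.4789, -0.1798, 0.2394]
ee_rot: [[0.987, 0.161, 0.009], [0.161, -0.987, -0.001], [0.008, 0.003, -1.0]]
force: [0.8, 0.4, -0.5]
finger_gap: 0.0849
grip_force: 0.0
```

View pics/r1c.png

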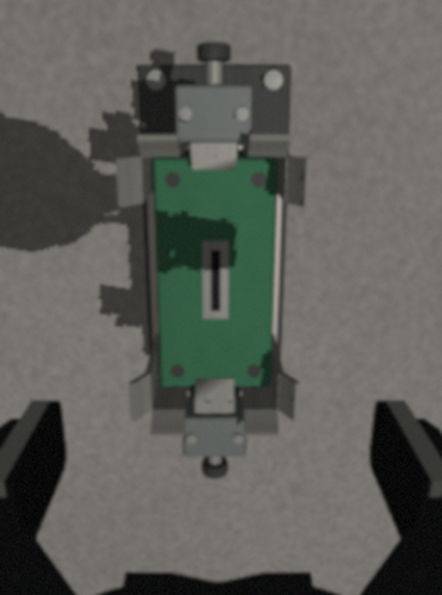

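```bash
python3 to.py 0.4912 0.1645 0.15 2.7
```

```text
t 8.67 pos [ 0.4777 -0.1794  0.2365] yaw 9.24 turn 6.54 then d(new axes) 0.029712905378228134 -0.3429077589557088 0.08649469380948963 | d(now) [ 0.0681 -0.3374  0.0865] q6 97.7
```

```bash
python3 jog.py '[[0.006,-0.035,0,6.5,0.085],[0.003,-0.039,0,0,0.085],[0.003,-0.039,0.01,0,0.085],[0.003,-0.039,0.01,0,0.085],[0.003,-0.039,0.01,0,0.085],[0.003,-0.039,0.01,0,0.085],[0.003,-0.039,0.01,0,0.085],[0.003,-0.039,0.02,0,0.085]]' >/dev/null;python3 jog.py '[[0.003,-0.036,0.015,0,0.085],[0,0,0,0,0.085],[0,0,0,0,0.085]]'; python3 pl.py b1; python3 to.py 0.4912 0.1645 0.02 2.7
```

```text
time_s: 9.58
tool_pos: [0.4835, 0.1637, 0.1474]
ee_rot: [[0.999, 0.054, -0.004], [0.054, -0.999, -0.003], [-0.004, 0.003, -1.0]]
force: [-0.8, -0.5, 1.2]
finger_gap: 0.085
grip_force: 0.0
n 32 slot (255.5421686746988, 173.1511500547645) 913.0 [0.4949 0.1657] rect mm ((492.0072021484375, 165.59906005859375), (128.7305145263672, 62.282108306884766), 2.528703212738037) img bbox (217, 98, 79, 147)
n 65 slot (104.24591836734695, 117.06122448979592) 980.0 [0.5358 0.2912] rect mm ((531.6246337890625, 288.56658935546875), (127.46269226074219, 65.92919921875), 0.3788427710533142) img bbox (62, 39, 89, 159)
t 9.63 pos [0.4838 0.1629 0.1483] yaw 3.04 turn 0.34 then d(new axes) 0.00742046362769248 -0.001294718599745401 0.12828344302278089 | d(now) [ 0.0078 -0.0015  0.1283] q6 52.4
```

```bash
python3 jog.py '[[0.0085,-0.0027,0.03,0.5,0.085],[0,0,0.04,0,0.085],[0,0,0.04,0,0.085],[0,0,0.018,0,0.085],[0,0,0,0,0.074],[0,0,0,0,0.074]]'; python3 to.py 0.492 0.1656 0.008 2.55
```

```text
time_s: 10.13
tool_pos: [0.493, 0.1645, 0.0216]
ee_rot: [[0.999, 0.042, -0.002], [0.042, -0.999, -0.002], [-0.002, 0.002, -1.0]]
force: [1.0, 0.5, 1.3]
finger_gap: 0.074
grip_force: 0.0
t 10.13 pos [0.493  0.1645 0.0216] yaw 2.38 turn -0.17 then d(new axes) -0.0009142590075959883 -0.001113682974273615 0.013565167638578925 | d(now) [-0.0009 -0.0011  0.0136] q6 52.2
```

```bash
python3 jog.py '[[-0.0009,-0.0011,0.0065,-0.2,0.074],[0,0,0.0065,0,0.074],[0,0,0,0,0.070],[0,0,0,0,0.05],[0,0,0,0,0.05],[0,0,0,0,0.05],[0,0,0,0,0.05]]' 80; python3 jog.py '[[0,0,-0.005,0,0.05],[0,0,-0.02,0,0.05],[0,0,-0.04,0,0.05],[0,0,-0.04,0,0.05],[0,0,-0.04,0,0.05],[0,0,-0.01,0,0.05],[0,0,0,0,0.05]]'; python3 to.py 0.4758 -0.1789 0.165 9.27
```

```text
time_s: 10.72
tool_pos: [0.4925, 0.1671, 0.01]
ee_rot: [[0.999, 0.047, 0.001], [0.047, -0.999, 0.001], [0.001, -0.0, -1.0]]
force: [-2.2, -0.9, 5.1]
finger_gap: 0.0618
grip_force: 87.9
time_s: 11.3
tool_pos: [0.4941, 0.1684, 0.1685]
ee_rot: [[0.999, 0.047, 0.007], [0.047, -0.999, 0.005], [0.007, -0.005, -1.0]]
force: [-0.5, 0.4, -2.8]
finger_gap: 0.062
grip_force: 88.2
t 11.3 pos [0.4941 0.1684 0.1685] yaw 2.68 turn -6.59 then d(new axes) -0.07403808120192862 0.33976473503009247 0.003486701449540247 | d(now) [-0.0346  0.346   0.0016] q6 52.3
```

```bash
sed -i 's/z+.021/z+float(sys.argv[1])/' held.py; python3 jog.py '[[-0.006,0.034,-0.002,-6.6,0.05],[-0.009,0.039,0,0,0.05],[-0.009,0.039,0,0,0.05],[-0.009,0.039,0,0,0.05],[-0.009,0.039,0,0,0.05],[-0.009,0.039,0,0,0.05],[-0.009,0.039,0,0,0.05],[-0.009,0.039,0,0,0.05]]'>/dev/null; python3 jog.py '[[-0.0045,0.033,0,0,0.05],[0,0,0,0,0.05],[0,0,0,0,0.05]]';python3 to.py 0.4758 -0.1789 0.16 9.27; python3 held.py 0.018
```

```text
time_s: 12.22
tool_pos: [0.469, -0.1817, 0.1644]
ee_rot: [[0.988, 0.157, -0.002], [0.157, -0.988, 0.0], [-0.002, -0.001, -1.0]]
force: [-0.2, 0.6, -1.8]
finger_gap: 0.062
grip_force: 88.3
t 12.22 pos [ 0.469  -0.1817  0.1644] yaw 9.01 turn -0.26 then d(new axes) 0.007114345881067945 -0.001666083994488048 0.004357280155450227 | d(now) [ 0.0071 -0.0017  0.0043] q6 97.8Traceback (most recent call last):
  File "held.py", line 13, in <module>
    w=W[abs(y-r)<=2];print(r,"y edges",w[:,1].min(),w[:,1].max(),"mid",(w[:,1].min()+w[:,1].max())/2)
                                       ~~~~~~~~~~^^
    return umr_minimum(a, axis, None, out, keepdims, initial, where)
ValueError: zero-size array to reduction operation minimum which has no identity
```

```bash
sed -i 's/findContours(m,0,2)/findContours(m,0,1)/' held.py; python3 held.py 0.018;  python3 held.py 0.021
```

```text
128 y edges -19.84529271566121 17.632922685556135 mid -1.106185015052537
163 y edges -32.089000023719734 29.98106283019963 mid -1.0539685967600523
193 y edges -32.188070720308254 30.056628545423624 mid -1.0657210874423146
end x 67.73077850154138 slope deg 0.2984683469983488
TCP mag [ -6.27  -0.03 164.83]
128 y edges -19.03124131866642 17.55660421497178 mid -0.73731855184732
163 y edges -30.626019744569966 29.966832422886082 mid -0.3295936608419421
193 y edges -30.740586547762085 30.022021327562943 mid -0.3592826100995712
end x 68.91768127923282 slope deg -1.0771437869451403
TCP mag [ -5.88   0.37 165.11]
```

Run:
```python
from h import *
im=robot.read_camera("wrist");cv2.imwrite("pics/h2.png",im[:,:,::-1])
cv2.imwrite("pics/h2c.png",cv2.resize(im[40:380,140:380,::-1],None,fx=1.7,fy=1.7,interpolation=2))
```

View pics/h2c.png

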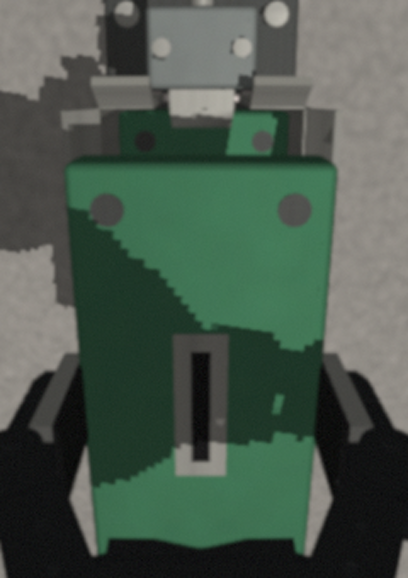

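```bash
cat > pts.py <<'E'
from h import *
import sys,json
np.set_printoptions(precision=2,suppress=True)
M=np.array([.4758,-.1789,0]);a=np.radians(9.27);R=np.array([[np.cos(a),np.sin(a),0],[-np.sin(a),np.cos(a),0],[0,0,1]])
c=robot.get_calibration("wrist");t=robot.read_state()["tool_pos"]
print((plane(c,json.loads(sys.argv[1]),t[2]+float(sys.argv[2]))-M)@R.T*1000,"TCP",R@(t-M)*1000)
E
python3 pts.py '[[257.9,278.2],[202.9,163.5],[313.5,163.5]]' .018
```

```text
[[ -5.99   0.2  183.37]
 [ 47.18  22.21 183.37]
 [ 47.23 -21.95 183.37]] TCP [ -5.59   0.6  165.37]
```

```bash
python3 jog.py '[[0.006,0.0002,0.015,-0.2,0.05],[0,0,0.02,0,0.05],[0,0,0.01,0,0.05],[0,0,0,0,0.05],[0,0,0,0,0.05]]'; python3 to.py 0.4758 -0.1789 0.078 9.27
python3 - <<'E'
from h import *
import pickle
im=robot.read_camera("wrist");cv2.imwrite("pics/h3.png",im[:,:,::-1])
h=cv2.cvtColor(im,cv2.COLOR_RGB2HSV);m=cv2.inRange(h,(0,0,60),(179,60,140))[130:200,170:350]
for k in cv2.findContours(m,0,2)[0]:
    if 80<cv2.contourArea(k)<800: print(cv2.minEnclosingCircle(k),cv2.contourArea(k))
E
```

```text
time_s: 12.83
tool_pos: [0.4762, -0.1788, 0.1207]
ee_rot: [[0.986, 0.166, -0.001], [0.166, -0.986, -0.0], [-0.001, 0.0, -1.0]]
force: [0.6, -0.8, -1.3]
finger_gap: 0.062
grip_force: 88.2
t 12.83 pos [ 0.4762 -0.1788  0.1207] yaw 9.53 turn 0.26 then d(new axes) -0.0004294285970151144 7.972862895768007e-05 0.042672100887410955 | d(now) [-0.0004  0.0001  0.0427] q6 97.9
((142.83058166503906, 33.235538482666016), 9.723627090454102) 266.5
((32.375, 33.1875), 9.62692642211914) 253.0
((171.5, 34.5), 35.305904388427734) 589.0
((6.0, 34.5), 35.01795196533203) 621.0
```

```bash
python3 jog.py '[[0,0,0.01,0.2,0.05],[0,0,0.006,0,0.05],[0,0,0.005,0,0.05],[0,0,0.005,0,0.05],[0,0,0,0,0.05]]'; python3 jog.py '[[0,0,0.005,0,0.05],[0,0,0.005,0,0.05],[0,0,0.003,0,0.05],[0,0,0,0,0.05],[0,0,0,0,0.05]]'; python3 to.py 0.4758 -0.1789 0.0775 9.27
```

```text
time_s: 13.3
tool_pos: [0.4777, -0.1795, 0.095]
ee_rot: [[0.987, 0.161, 0.003], [0.161, -0.987, -0.0], [0.002, 0.001, -1.0]]
force: [3.6, -0.6, 2.1]
finger_gap: 0.0618
grip_force: 88.9
time_s: 13.72
tool_pos: [0.4776, -0.1795, 0.0822]
ee_rot: [[0.987, 0.161, 0.002], [0.161, -0.987, -0.0], [0.002, 0.001, -1.0]]
force: [4.8, -2.2, -2.8]
finger_gap: 0.0615
grip_force: 88.3
t 13.72 pos [ 0.4776 -0.1795  0.0822] yaw 9.26 turn -0.01 then d(new axes) -0.0016855190288591884 -0.0009059604647091236 0.004654645884852593 | d(now) [-0.0017 -0.0009  0.0047] q6 97.7
```

```bash
python3 jog.py '[[0,0,0.003,0,0.05],[0,0,0.002,0,0.05],[0,0,0,0,0.05],[0,0,0,0,0.05]]'; python3 to.py 0.4758 -0.1789 0.0765 9.27
python3 - <<'E'
from h import *
im=robot.read_camera("wrist");cv2.imwrite("pics/h4.png",im[:,:,::-1])
cv2.imwrite("pics/h4c.png",cv2.resize(im[40:380,140:380,::-1],None,fx=1.7,fy=1.7,interpolation=2))
E
```

```text
time_s: 14.05
tool_pos: [0.4776, -0.1795, 0.0777]
ee_rot: [[0.987, 0.161, 0.002], [0.161, -0.987, -0.0], [0.002, 0.001, -1.0]]
force: [1.7, -0.3, 7.2]
finger_gap: 0.0619
grip_force: 89.3
t 14.05 pos [ 0.4776 -0.1795  0.0777] yaw 9.27 turn 0.0 then d(new axes) -0.0017013390405356149 -0.0009182470781359554 0.0012240347944845048 | d(now) [-0.0017 -0.0009  0.0012] q6 97.7
```

View pics/h4c.png

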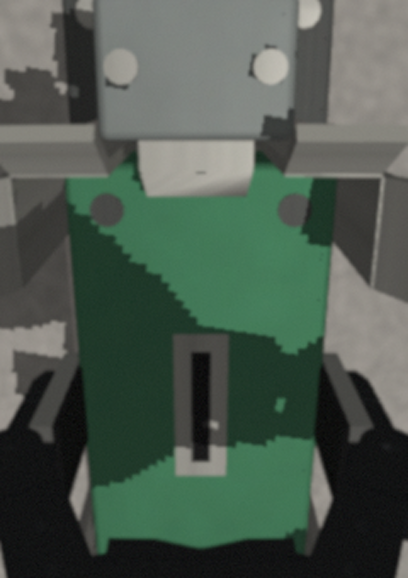

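```bash
python3 jog.py '[[0,0,0.001,0,0.05],[0,0,0,0,0.05],[0,0,0,0,0.085],[0,0,0,0,0.085],[0,0,0,0,0.085],[0,0,0,0,0.085]]'; python3 jog.py '[[0,0,-0.02,0,0.085],[0,0,-0.04,0,0.085],[0,0,-0.04,0,0.085],[0,0,-0.04,0,0.085],[0,0,-0.02,0,0.085],[0,0,0,0,0.085]]'
python3 - <<'E'
from h import *
np.set_printoptions(precision=4,suppress=True)
c=robot.get_calibration("wrist");im=robot.read_camera("wrist");cv2.imwrite("pics/r2.png",im[:,:,::-1])
h=cv2.cvtColor(im,cv2.COLOR_RGB2HSV);m=cv2.inRange(h,(55,70,15),(100,255,255));k=max(cv2.findContours(m,0,1)[0],key=cv2.contourArea)
W=plane(c,k[:,0],.1)[:,:2].astype(np.float32)*1000;print(cv2.minAreaRect(W),cv2.contourArea(W),cv2.contourArea(cv2.convexHull(W)))
im=cv2.imread("pics/r1.png")[:,:,::-1].copy();import pickle;c=pickle.load(open("r1.pkl","rb"))
h=cv2.cvtColor(im,cv2.COLOR_RGB2HSV);m=cv2.inRange(h,(55,70,15),(100,255,255));k=max(cv2.findContours(m,0,1)[0],key=cv2.contourArea)
W=plane(c,k[:,0],.1)[:,:2].astype(np.float32)*1000;print(cv2.minAreaRect(W),cv2.contourArea(W),cv2.contourArea(cv2.convexHull(W)))
a=cv2.imread("pics/r2.png")[20:370,130:390]
b=cv2.imread("pics/r1.png")[20:370,130:390];cv2.imwrite("pics/r12.png",cv2.resize(np.hstack([b,a]),None,fx=1.5,fy=1.5))
E
python3 to.py 0.5303 0.29 0.15 1.3
```

```text
time_s: 14.6
tool_pos: [0.4757, -0.1793, 0.0754]
ee_rot: [[0.987, 0.16, -0.001], [0.16, -0.987, 0.0], [-0.001, -0.0, -1.0]]
force: [0.7, 0.2, 0.6]
finger_gap: 0.0848
grip_force: 0.0
time_s: 15.1
tool_pos: [0.4786, -0.1798, 0.2412]
ee_rot: [[0.987, 0.161, 0.008], [0.161, -0.987, -0.001], [0.008, 0.003, -1.0]]
force: [0.8, 0.6, 0.5]
finger_gap: 0.085
grip_force: 0.0
((477.2957458496094, -179.19818115234375), (129.5677947998047, 63.12946701049805), 9.297491073608398) 7553.500794122927 8119.794000297319
((476.2561950683594, -179.39541625976562), (129.19110107421875, 63.13593292236328), 9.262883186340332) 7570.840906277066 8106.949391338974
t 15.15 pos [ 0.4774 -0.1794  0.2384] yaw 9.25 turn 7.95 then d(new axes) 0.06355523926063854 -0.46807576210195195 0.08838750455925812 | d(now) [ 0.1273 -0.4549  0.0886] q6 97.7
```

View pics/r12.png

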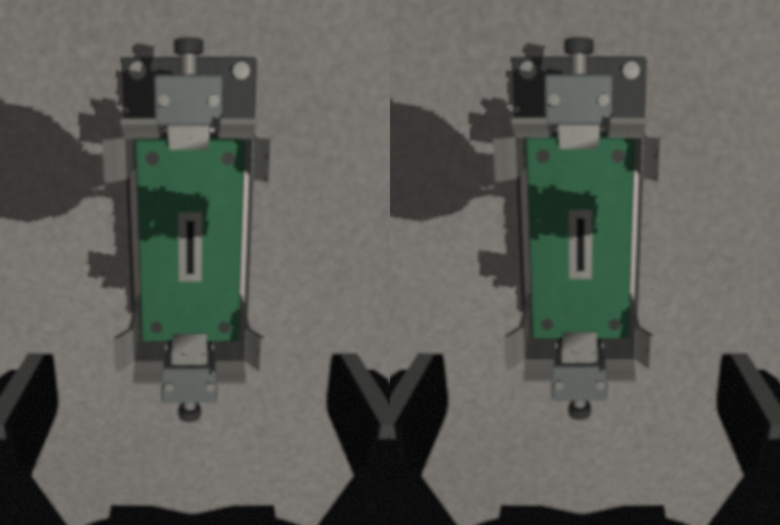

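```bash
python3 jog.py '[[0.01,-0.036,0,6.9,0.085],[0.005,-0.04,0,0.8,0.085],[0.005,-0.04,0,0,0.085],[0.005,-0.04,0.01,0,0.085],[0.005,-0.04,0.01,0,0.085],[0.005,-0.04,0.01,0,0.085],[0.005,-0.04,0.01,0,0.085],[0.005,-0.04,0.01,0,0.085]]' >/dev/null;python3 jog.py '[[0.005,-0.04,0.01,0,0.085],[0.005,-0.04,0.01,0,0.085],[0.005,-0.04,0.01,0,0.085],[0,-0.03,0.009,0,0.085],[0,0,0,0,0.085],[0,0,0,0,0.085]]'; python3 pl.py a1; python3 to.py 0.5303 0.29 0.02 1.3
```

```text
time_s: 16.32
tool_pos: [0.5125, 0.2871, 0.1442]
ee_rot: [[0.999, 0.039, -0.003], [0.039, -0.999, -0.003], [-0.004, 0.003, -1.0]]
force: [0.3, -0.7, 0.5]
finger_gap: 0.0847
grip_force: 0.0
n 44 slot (253.6891348088531, 160.54426559356136) 994.0 [0.5355 0.2907] rect mm ((531.7997436523438, 290.9402770996094), (127.61407470703125, 62.1266975402832), 0.1267068237066269) img bbox (216, 84, 80, 152)
t 16.37 pos [0.5128 0.2861 0.1449] yaw 2.16 turn 0.86 then d(new axes) 0.017596499433814996 -0.0034848011823566433 0.12494966584702595 | d(now) [ 0.018  -0.0035  0.1249] q6 44.0
```

```bash
python3 jog.py '[[0.019,-0.0045,0.03,1.7,0.085],[0,0,0.04,0,0.085],[0,0,0.04,0,0.085],[0,0,0.015,0,0.085],[0,0,0,0,0.074],[0,0,0,0,0.074]]'; python3 to.py 0.5318 0.2909 0.0075 0.3
```

```text
time_s: 16.87
tool_pos: [0.5326, 0.2901, 0.0216]
ee_rot: [[1.0, 0.006, -0.001], [0.006, -1.0, -0.002], [-0.001, 0.002, -1.0]]
force: [0.9, 0.7, 0.0]
finger_gap: 0.0742
grip_force: 0.0
t 16.87 pos [0.5326 0.2901 0.0216] yaw 0.34 turn 0.04 then d(new axes) -0.0008277786562295445 -0.0008142792696078989 0.014072460694621577 | d(now) [-0.0008 -0.0008  0.0141] q6 43.3
```

```bash
python3 jog.py '[[-0.0008,-0.0008,0.007,0,0.074],[0,0,0.0065,0,0.074],[0,0,0,0,0.070],[0,0,0,0,0.05],[0,0,0,0,0.05],[0,0,0,0,0.05],[0,0,0,0,0.05]]' 80; python3 jog.py '[[0,0,-0.005,0,0.05],[0,0,-0.02,0,0.05],[0,0,-0.04,0,0.05],[0,0,-0.04,0,0.05],[0,0,-0.04,0,0.05],[0,0,-0.01,0,0.05],[0,0,0,0,0.05]]'; python3 to.py 0.4758 -0.1789 0.165 9.27
```

```text
time_s: 17.45
tool_pos: [0.5321, 0.2926, 0.0095]
ee_rot: [[1.0, 0.007, 0.001], [0.007, -1.0, 0.001], [0.001, -0.001, -1.0]]
force: [-1.6, -1.2, 6.4]
finger_gap: 0.0618
grip_force: 88.2
time_s: 18.03
tool_pos: [0.5336, 0.294, 0.1682]
ee_rot: [[1.0, 0.008, 0.006], [0.007, -1.0, 0.006], [0.006, -0.006, -1.0]]
force: [0.7, 0.1, -2.4]
finger_gap: 0.0618
grip_force: 88.2
t 18.03 pos [0.5336 0.294  0.1682] yaw 0.43 turn -8.84 then d(new axes) -0.133243011830628 0.45744864638252947 0.003243052166021304 | d(now) [-0.0614  0.4725  0.0002] q6 43.2
```

```bash
python3 jog.py '[[-0.006,0.036,-0.002,-6.9,0.05],[-0.01,0.038,0,-1.9,0.05],[-0.011,0.038,0,0,0.05],[-0.011,0.038,0,0,0.05],[-0.011,0.038,0,0,0.05],[-0.011,0.038,0,0,0.05],[-0.011,0.038,0,0,0.05],[-0.011,0.038,0,0,0.05]]'>/dev/null; python3 jog.py '[[-0.011,0.038,0,0,0.05],[-0.011,0.038,0,0,0.05],[-0.011,0.038,0,0,0.05],[-0.01,0.038,0,0,0.05],[0,0,0,0,0.05],[0,0,0,0,0.05]]'
cat > scr.py <<'E'
from h import *
im=robot.read_camera("wrist");cv2.imwrite("pics/h5.png",im[:,:,::-1])
h=cv2.cvtColor(im,cv2.COLOR_RGB2HSV);m=cv2.inRange(h,(0,0,60),(179,60,140))[130:200,170:350]
for k in cv2.findContours(m,0,2)[0]:
    if 80<cv2.contourArea(k)<800:
        (x,y),r=cv2.minEnclosingCircle(k);print("screw",x+170,y+130,r,cv2.contourArea(k))
E
python3 scr.py; python3 to.py 0.4758 -0.1789 0.165 9.27
```

```text
time_s: 19.2
tool_pos: [0.4727, -0.177, 0.164]
ee_rot: [[0.988, 0.155, -0.002], [0.155, -0.988, 0.0], [-0.002, -0.001, -1.0]]
force: [-0.3, -0.4, -2.7]
finger_gap: 0.0617
grip_force: 88.2
screw 313.2950744628906 162.66393280029297 9.875726699829102 269.5
screw 201.73077011108398 163.0 9.742718696594238 260.0
screw 329.5 163.9202880859375 35.50835037231445 160.0
screw 178.0 164.39130401611328 35.30961227416992 607.0
t 19.25 pos [ 0.4732 -0.1758  0.1642] yaw 9.04 turn -0.23 then d(new axes) 0.0021007971515461343 0.003461841153325208 -0.000818468257735544 | d(now) [ 0.0021  0.0035 -0.0008] q6 97.1
```

```bash
python3 pts.py '[[201.7,162.9],[313.3,162.8]]' .019
```

```text
[[ 51.3   25.1  183.18]
 [ 51.18 -19.05 183.18]] TCP [ -2.1    3.46 164.18]
```

```bash
python3 jog.py '[[0.0013,0.0028,0.015,-0.1,0.05],[0,0,0.02,0,0.05],[0,0,0.008,0,0.05],[0,0,0,0,0.05],[0,0,0,0,0.05]]'; python3 scr.py; python3 to.py 0.4758 -0.1789 0.077 9.27
```

```text
time_s: 19.67
tool_pos: [0.4759, -0.1768, 0.1222]
ee_rot: [[0.987, 0.163, -0.001], [0.163, -0.987, -0.0], [-0.001, -0.0, -1.0]]
force: [0.5, -0.0, -1.8]
finger_gap: 0.0617
grip_force: 88.3
screw 313.2950744628906 162.66393280029297 9.875726699829102 270.5
screw 201.84615325927734 162.84615325927734 9.682024002075195 259.0
screw 341.5 164.5 35.305904388427734 563.0
screw 177.5 164.5 35.305904388427734 594.0
t 19.72 pos [ 0.4763 -0.1769  0.1227] yaw 9.38 turn 0.11 then d(new axes) -0.0007841164879633095 0.0018541510663074793 0.04568483223431061 | d(now) [-0.0008  0.0019  0.0457] q6 97.6
```

```bash
python3 jog.py '[[-0.001,0.0015,0.005,0,0.05],[0,0,0.008,0,0.05],[0,0,0.008,0,0.05],[0,0,0.005,0,0.05],[0,0,0,0,0.05]]'; python3 jog.py '[[0,0,0.005,0,0.05],[0,0,0.005,0,0.05],[0,0,0.004,0,0.05],[0,0,0,0,0.05],[0,0,0,0,0.05]]'; python3 to.py 0.4758 -0.1789 0.0765 9.27
```

```text
time_s: 20.13
tool_pos: [0.476, -0.1795, 0.0961]
ee_rot: [[0.987, 0.162, 0.001], [0.162, -0.987, -0.0], [0.001, 0.001, -1.0]]
force: [2.2, -0.1, 2.4]
finger_gap: 0.0618
grip_force: 88.9
time_s: 20.55
tool_pos: [0.4761, -0.1795, 0.0828]
ee_rot: [[0.987, 0.162, 0.002], [0.162, -0.987, -0.0], [0.001, 0.001, -1.0]]
force: [0.1, -0.5, 4.5]
finger_gap: 0.0614
grip_force: 89.2
t 20.55 pos [ 0.4761 -0.1795  0.0828] yaw 9.32 turn 0.05 then d(new axes) -0.00015673961481232424 -0.0006334221790154151 0.006327254660892567 | d(now) [-0.0002 -0.0006  0.0063] q6 97.8
```

```bash
python3 jog.py '[[0,0,0.003,0,0.05],[0,0,0.0025,0,0.05],[0,0,0.001,0,0.05],[0,0,0,0,0.05],[0,0,0,0,0.05]]'; python3 to.py 0.4758 -0.1789 0.0765 9.27; python3 pts.py '[[201.8,162.9],[313.3,162.8]]' .019; python3 scr.py
```

```text
time_s: 20.97
tool_pos: [0.4761, -0.1795, 0.0767]
ee_rot: [[0.987, 0.162, 0.002], [0.162, -0.987, -0.0], [0.002, 0.001, -1.0]]
force: [-0.5, -0.3, 8.0]
finger_gap: 0.0621
grip_force: 89.4
t 20.97 pos [ 0.4761 -0.1795  0.0767] yaw 9.32 turn 0.05 then d(new axes) -0.00017337353982709036 -0.0006362020514307728 0.00017576440810783411 | d(now) [-0.0002 -0.0006  0.0002] q6 97.8
[[ 53.37  21.29  95.68]
 [ 53.45 -22.89  95.68]] TCP [ 0.17 -0.64 76.68]
screw 176.0 187.20000076293945 13.237923622131348 216.0
screw 313.5 162.5 10.12432861328125 244.0
screw 201.86000061035156 162.86000061035156 9.66442584991455 265.0
screw 327.3409118652344 135.5 22.346599578857422 318.0
screw 255.0 135.5 34.44207763671875 170.5
screw 191.5 142.5 24.86975860595703 464.5
```

```bash
python3 jog.py '[[0,0,0.001,0,0.05],[0,0,0,0,0.05],[0,0,0,0,0.085],[0,0,0,0,0.085],[0,0,0,0,0.085],[0,0,0,0,0.085]]'; python3 jog.py '[[0,0,-0.02,0,0.085],[0,0,-0.04,0,0.085],[0,0,-0.04,0,0.085],[0,0,-0.04,0,0.085],[0,0,-0.02,0,0.085],[0,0,0,0,0.085],[0,0,0,0,0.085]]'
python3 - <<'E'
from h import *
np.set_printoptions(precision=4,suppress=True)
c=robot.get_calibration("wrist");im=robot.read_camera("wrist");cv2.imwrite("pics/r3.png",im[:,:,::-1])
h=cv2.cvtColor(im,cv2.COLOR_RGB2HSV);m=cv2.inRange(h,(55,70,15),(100,255,255));k=max(cv2.findContours(m,0,1)[0],key=cv2.contourArea)
W=plane(c,k[:,0],.1)[:,:2].astype(np.float32)*1000;print(cv2.minAreaRect(W),cv2.contourArea(W),cv2.contourArea(cv2.convexHull(W)))
M=np.array([475.8,-178.9]);a=np.radians(9.27);V=(W-M)@np.array([[np.cos(a),-np.sin(a)],[np.sin(a),np.cos(a)]])
for s in(1,-1):
    for b in(0,25): 
        q=V[(abs(abs(V[:,1])-b)<4)&(V[:,0]*s>40)];print("end",s,"|y|~",b,np.median(q[:,0]))
p1=[tuple(r) for r in V[:0]]
g=cv2.cvtColor(im,7)
# screw heights: compare distance between the 4 screws on the plane z=.1 (44 x ~106.6 mm expected)
mm=cv2.inRange(h,(0,0,20),(179,70,140));hull=np.zeros_like(mm);cv2.drawContours(hull,[cv2.convexHull(k)],-1,255,-1)
for q in cv2.findContours(mm&cv2.erode(hull,np.ones((3,3))),0,2)[0]:
    if 10<cv2.contourArea(q)<120: print(((plane(c,[cv2.minEnclosingCircle(q)[0]],.1)[0,:2]*1000-M)@np.array([[np.cos(a),-np.sin(a)],[np.sin(a),np.cos(a)]])),cv2.contourArea(q))
t=cv2.imread("pics/top0.png");n=robot.read_camera("top")[:,:,::-1]
d=cv2.absdiff(t,n).max(2)[100:160,170:360];print("ledge diff",d.max(),(d>25).sum())
E
```

```text
time_s: 21.52
tool_pos: [0.4749, -0.1793, 0.0746]
ee_rot: [[0.987, 0.161, -0.0], [0.161, -0.987, 0.0], [-0.0, -0.0, -1.0]]
force: [0.0, 0.7, -0.8]
finger_gap: 0.0854
grip_force: 0.0
time_s: 22.1
tool_pos: [0.4757, -0.1793, 0.2361]
ee_rot: [[0.987, 0.161, 0.003], [0.161, -0.987, 0.0], [0.003, 0.0, -1.0]]
force: [-0.5, -0.2, -1.4]
finger_gap: 0.085
grip_force: 0.0
((476.3516845703125, -179.3028564453125), (131.7592010498047, 63.17131423950195), 9.317461967468262) 7597.140666071791 8204.096572006354
end 1 |y|~ 0 58.01871346523092
end 1 |y|~ 25 63.899827115920154
end -1 |y|~ 0 -57.835775368471985
end -1 |y|~ 25 -64.31548316451443
[-62.1371  -0.3703] 100.0
[-54.6379 -22.614 ] 35.0
[-55.1336  21.6545] 32.5
[ 53.4297 -22.9805] 53.5
[53.1642 21.3739] 51.5
ledge diff 38 9244
```

Run:
```python
from h import *
t=cv2.imread("pics/scene0.png");n=robot.read_camera("scene")[:,:,::-1]
for nm,(x,y,w,h) in dict(funnel=(135,200,50,55),lens=(186,232,50,45),lock=(252,250,35,42)).items():
    a=t[y:y+h,x:x+w];b=np.ascontiguousarray(n[y-6:y+h+6,x-6:x+w+6]);r=cv2.matchTemplate(b,a,cv2.TM_CCOEFF_NORMED);print(nm,cv2.minMaxLoc(r)[1::2])
```

```text
funnel (0.9987159967422485, (6, 6))
lens (0.9976249933242798, (6, 6))
lock (0.9987793564796448, (6, 6))
```

The bystanders have not moved, all three plates are latched, and the arm is clear.

```bash
python3 -c "
from cell import robot
print(robot.job_done())"
```

```text
the job is handed in; nothing more can be done
None
```

All three coin plates are in the magazine with both latches snapped out over the top one, the lock, funnel and lens did not move, and the job was handed in at about 22 s.

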